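# Take the candle socket off the tilted arbor and stand it on the bench block

## Robot

A 6-joint arm with a two-finger parallel gripper is mounted at the origin on a cart in front of the work surface, level with it; the furniture and walls round the work are solid. World frame = base frame: x ahead of the robot, y to its left, z up, the work surface at z = 0. Lengths are in m, angles in rad, forces in N, time in s.
With the tool pointing down it reaches from about 0.325 to 0.775 m from the base axis. Payload 9.3 kg.
Tool frame: the origin (TCP) lies on the mounting face of the last link; the fingertips stand 173 mm ahead of it and the grasp point (between the pads) lies 155 mm ahead of it; z points along the fingers, y is the line along which they close (so a half turn about z gives the same grasp; the last joint's range is limited). The gripper opens to 85 mm and grips with 20 to 120 N. Pads are 22 mm wide; open, the fingers measure 114 mm over their backs; the gripper's body (76 mm by 85 mm) begins 54 mm behind the grasp point. The pads swing forward as they close: fully open they stand 13 mm farther back than shut.
Start: joints at [1.116, 0.259, 0.021, 1.334, 0, 1.418], TCP at [0.163, 0.525, 0.405] pointing down, gripper open.
Joint ranges: [-3.04, 3.04], [-0.91, 1.82], [-1.04, 1.36], [-1.92, 1.95], [-1.52, 1.45], [-3.14, 3.14]. Speed limits (rad/s): [2.22, 2.22, 2.79, 3.14, 3.14, 3.14].

## Interface

Orientations are given as a unit quaternion [x, y, z, w].
In Python, from cell import r, eyes, ticket gives the robot as it stands.
- The arm moves only by the tool carry_out, never from a script. Its argument "commands" is a list of rows, each an object with "travel": the shift along the tool's x, y, z in cm, a list of three; "yaw": the turn about the tool's z in rad; "claw": the opening, from 0 (shut) to 1 (fully open). In form: [{"travel": [dx, dy, dz], "yaw": yaw, "claw": claw}, ...]. A call has 1 to 12 rows; each row shifts and turns the commanded pose from where the row before left it, along the tool's axes as they then stand; what a row does not reach is not made up. A row lasts 1/10 s, in which the tool goes at most 50 mm and 8.59 degrees, less where a joint would pass 70% of its speed; a pose out of reach is approached as far as the arm can. A call with a gripper value outside its range is refused whole. The fingers move at their own pace and stop on an object; "force" is the grip in N (left out, the last holds). Time passes only in rows, so rows that do not move let the fingers close. It gives the time, the measured TCP pose, the force, the opening and the grip force at its end, in the units of the state.
- r.read_state(): the state, without advancing time (a new reading comes with each control period).
- eyes.capture(name): name is "scene" or "top" or "wrist"; returns the picture (400x640x3 uint8, red, green, blue); there is no depth.
- eyes.camera_info(name): a dict with "intrinsics" (3x3 intrinsics, pixels), "world_to_cam" (4x4, takes a point from world to camera coordinates). Camera axes: x right, y up, looking along -z (the intrinsics and any distortion apply to the point x, -y, -z); pixel columns grow to the right and rows downward; lengths in m; the calibration is good to about 2 mm. A picture is of the moment at which its call begins: read the wrist's pose just before it. camera_info takes no time and is no camera call; for the wrist camera it gives the pose at the moment of the call.
- ticket.finish_job(): hands the job in; it is judged then, once.
The state is a dict: "t": time; "q": joint angles; "dq": joint speeds; "joint_torque": joint torques, N m; "ee_pos": TCP position; "tcp_rot": TCP orientation; "force": force on the tool from outside, world axes, zero at the start; "moment": the same for the moment, N m; "grip_width": finger opening in m; "finger_force": force on a finger pad.
Only numpy, scipy, OpenCV 4.12 (cv2) and the standard library are available. Lean on these libraries where they do the work, as an engineer would, in place of code of your own. Each camera call takes 0.05 s, during which the arm holds its last target. There are 200 camera calls.

## Task

The brass candle socket on the tilted fixture is finished and its foot must be checked for flatness. Swing the keeper right off its foot flange, draw the socket straight off the leaning arbor, and stand it gently, upright and foot down, in the middle of the steel bench block. Do not disturb the block or the other things on the table.

Things in the scene. Friction and masses are not known exactly. Their poses are not given: they have to be found in the camera images.
- socket: brass candle socket: open tube, 40 mm outside, 30 mm bore, 85 mm long, with a round foot flange (56 mm diameter, 6 mm thick) at its lower end, thin beads near both ends; about 0.26 kg. Origin: centre of the foot's underside; z runs along the tube from foot to plain end. At the start it sits on the leaning arbor, foot against the shoulder
- arbor: fixed steel rod, 26 mm diameter, 94 mm long, leaning 30 degrees from vertical, roughly to the robot's left. Origin: centre of the shoulder on which the socket's foot rests, 88 mm above the table; z runs along the rod to its free end, x points up and to the robot's right, y is level and points away from the robot. 2 mm play all round in the socket's bore.
- arbor_tip (a point): centre of the arbor's free, chamfered end, 94 mm from the shoulder; same axes as the arbor. Under the shoulder is a fixed faceplate, y -84 to +44, x -39 to +39 mm
- keeper (a joint): angle of the keeper, a flat bar 16 mm wide turning about an axis parallel to the arbor's z at x 0, y -62 mm in the arbor's frame. At 0 to 0.2 (start) its nose lies over the foot flange and locks the socket on. It grows as the knob end swings from the arbor's -y side to its -x side, is clear of the flange from 0.7 on, stops at 1.5 and stays where it is left; 2 N at the knob moves it
- keeper_knob (a point): middle of the black knob on the keeper's tail, 53 mm from the keeper's pivot, on the side away from the nose. The knob is 16 mm in diameter, parallel to the arbor; its sides run 10 mm below to 8 mm above this point, which lies 34 mm above the shoulder's plane
- block: hardened steel bench block, 64 x 64 mm, 20 mm high, loose on the table, 0.64 kg. Origin: centre of its underside; the top face is 20 mm above it
- hammer: chasing hammer, wooden handle and steel head, 235 mm long, lying flat; leave alone
- pliers: flat-nose pliers, 144 mm long, lying flat; leave alone
- tin: flat hinged tin, 74 x 108 x 31 mm, closed; leave alone
- charcoal_block: black soldering charcoal block, 59 x 96 x 31 mm; leave alone
- punch: short steel dapping punch, 73 mm long, 15 mm thick, lying flat; leave alone
- wax: upright ring-wax tube, 26 mm diameter, 60 mm high; leave alone
- bottle: brown flux bottle with black cap, 58 mm diameter, 170 mm high, standing at the back; leave alone

How it is judged:
On the way, in this order (a step that is already met when the one before it is completed fails the run):
1. the keeper is swung clear of the foot flange while the socket still sits on the shoulder (value of joint keeper above 0.7 rad and z of socket in the frame of arbor below 0.015 m), for 0.1 s.
2. the socket is off the arbor: its foot is past the free end (z of socket in the frame of arbor above 0.094 m), for 0.05 s.
At the end, for the whole second after the job is handed in: The socket stands still on top of the bench block, foot down and upright (within 0.05 rad), its centre within 10 mm of the block's centre, foot on the block's top face (within 3 mm) (horizontal distance between socket and block below 0.01 m and z of socket in the frame of block between 0.017 and 0.023 m and angle between socket's own z axis and vertical below 0.05 rad and linear speed of socket below 0.02 m/s); the robot touches nothing.
It fails at once if a thing beside the work is moved by more than 30 mm (distance of any of hammer, pliers, tin, charcoal_block, punch, wax, bottle from where it was at the start of the episode above 0.03 m).
It fails at once if the bench block is shifted by more than 20 mm (distance of block from where it was at the start of the episode above 0.02 m).
It fails at once if the socket is dropped or pressed hard on the block (over 50 N) (contact force between socket and block above 50 N).
It also fails if it takes over 51 s, if anything falls off the work surface, if the arm or the gripper's body presses on something with over 40 N, if the wrist force passes 120 N, or if a joint passes its speed limit or range.

## Working session

There is one attempt and no reset: what is moved stays moved. The work goes in short steps, Python scripts to look and compute and a tool call to move; the robot and the scene stay as the last step left them, time stands still between calls to the robot, and variables do not carry over. Pictures are saved under pics/ and viewed, at most 10 in all, crops included, and the job is handed in when it is done.

Besides the shell and the picture viewer there is one more tool, called as a command line: name --argument value ..., lists and objects as JSON in quotes. carry_out: Moves the arm, as the interface text tells. Its arguments: {"type":"object","properties":{"commands":{"type":"array","items":{"type":"object","properties":{"travel":{"type":"array","items":{"type":"number"}},"yaw":{"type":"number"},"claw":{"type":"number"}}}},"force":{"type":"number"}},"required":["commands"]}

```bash
ls; mkdir -p pics
python3 - <<'E'
from cell import r, eyes, ticket
import cv2,numpy as np
for n in ("scene","top"):
    cv2.imwrite(f"pics/{n}0.png",eyes.capture(n)[:,:,::-1])
    i=eyes.camera_info(n);print(n,i)
print(r.read_state())
E
```

```text
pics
scene {'intrinsics': array([[424.62310345,   0.        , 317.03543497],
       [  0.        , 424.62310345, 199.39429238],
       [  0.        ,   0.        ,   1.        ]]), 'world_to_cam': array([[-0.65736721, -0.75356759,  0.00206029,  0.32646797],
       [ 0.31301068, -0.2705627 ,  0.91039559, -0.2859804 ],
       [-0.68548718,  0.5991091 ,  0.41373375, -0.54584651],
       [ 0.        ,  0.        ,  0.        ,  1.        ]])}
top {'intrinsics': array([[461.32043154,   0.        , 316.91056842],
       [  0.        , 461.32043154, 204.57717283],
       [  0.        ,   0.        ,   1.        ]]), 'world_to_cam': array([[-0.06966829, -0.9975636 ,  0.00363115, -0.00518885],
       [ 0.97284124, -0.06713537,  0.22152375, -0.56140182],
       [-0.22074025,  0.01896571,  0.97514822, -0.84551647],
       [ 0.        ,  0.        ,  0.        ,  1.        ]])}
{'t': 0.1, 'q': array([1.11639978e+00, 2.59161685e-01, 2.08578285e-02, 1.33371691e+00,
       6.68294183e-06, 1.41822021e+00]), 'dq': array([ 0.00038573, -0.00129931,  0.00290395, -0.00255826, -0.00026038,
       -0.00085538]), 'joint_torque': array([ 5.24582894e-03, -5.56694376e+01,  3.45068800e+01,  1.16092362e-02,
       -1.72409254e-04, -2.93982588e-06]), 'ee_pos': array([0.16346744, 0.52510816, 0.40412043]), 'tcp_rot': array([ 1.50338038e-01,  9.88634462e-01, -5.83242014e-04, -1.86149743e-04]), 'force': array([-0.00739832, -0.46361746, -0.23574774]), 'moment': array([-0.02912054,  0.06723145, -0.04409894]), 'finger_force': 0.0, 'grip_width': 0.08522857551094322}
```

View pics/scene0.png

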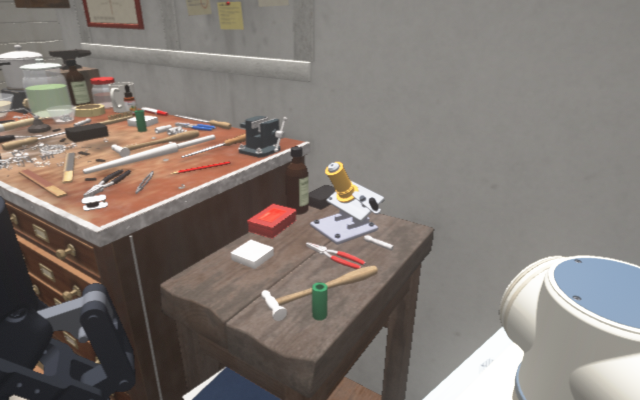

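View pics/top0.png

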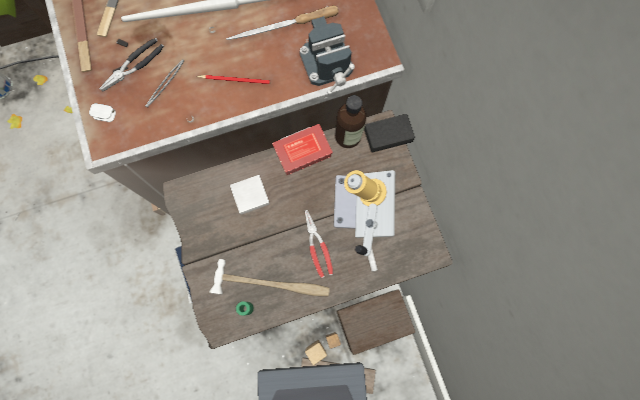

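Scene: socket on its arbor near (343,182), keeper knob (374,204), block (252,253). Top: socket tip near (354,181), knob (361,250), block (250,194), with the pliers beside the fixture. Next, enlarged crops.

Run:
```python
import cv2,numpy as np
a=cv2.imread('pics/top0.png')[160:285,310:410];b=cv2.imread('pics/scene0.png')[150:250,300:400]
a=cv2.resize(a,None,fx=4,fy=4,interpolation=cv2.INTER_CUBIC);b=cv2.resize(b,None,fx=4,fy=4,interpolation=cv2.INTER_CUBIC)
c=np.zeros((500,800,3),np.uint8);c[:,:400]=a;c[:400,400:]=b
cv2.imwrite('pics/crop.png',c)
```

```text
(no output)
```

View pics/crop.png

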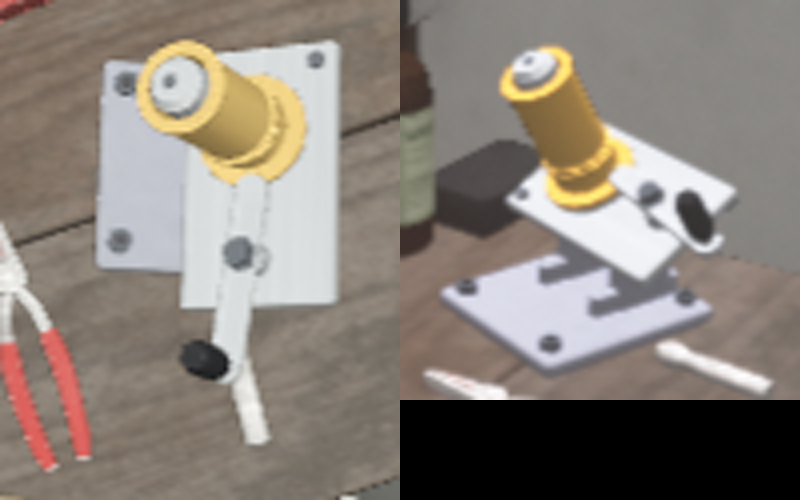

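The crops show the arbor tip at about (355,181) in top and (333.7,166.8) in scene. The knob is at (361,249.5) and (373.5,204). The faceplate's right edge runs (395,170.5) to (394.2,235.7) in top.

```bash
cat > h.py <<'E'
import numpy as np,cv2
from cell import r,eyes,ticket
def ray(n,p,info=None):
    i=info or eyes.camera_info(n);K=i["intrinsics"];M=i["world_to_cam"]
    d=np.linalg.inv(K)@[p[0],p[1],1];d=M[:3,:3].T@(d*[1,-1,-1])
    return -M[:3,:3].T@M[:3,3],d/np.linalg.norm(d)
def plane(n,p,z,info=None):
    o,d=ray(n,p,info);return o+d*(z-o[2])/d[2]
def tri(obs):
    A=0;b=0;R=[ray(*o) for o in obs]
    for o,d in R: P=np.eye(3)-np.outer(d,d);A=A+P;b=b+P@o
    x=np.linalg.solve(A,b);return x,[np.linalg.norm(np.cross(x-o,d))*1e3 for o,d in R]
def proj(n,X,info=None):
    i=info or eyes.camera_info(n);c=i["world_to_cam"]@np.append(X,1);c=i["intrinsics"]@(c[:3]*[1,-1,-1]);return c[:2]/c[2]
E
cat > a.py <<'E'
from h import *
np.set_printoptions(precision=4,suppress=True)
t=tri([("top",(355,181.3)),("scene",(333.7,166.8))]);k=tri([("top",(361.2,249.5)),("scene",(373.5,204.2))])
print("tip",t,"knob",k)
a,b=plane("top",(395,170.5),.105),plane("top",(394.2,235.7),.105);print("edge",a,b,np.linalg.norm(a-b),"az",np.arctan2(*(a-b)[1::-1]))
for n,f in (("top",cv2.imread("pics/top0.png")),("scene",cv2.imread("pics/scene0.png"))):
    m=(f.min(2)>(185)).astype(np.uint8)
    cs=cv2.findContours(m,0,2)[0]
    for c in cs:
        if cv2.contourArea(c)>150:
            R=cv2.minAreaRect(c);print(n,cv2.contourArea(c),np.round(R[0],1),np.round(R[1],1))
            if n=="top" and abs(R[0][0]-250)<15:
                q=[plane("top",p,.02) for p in cv2.boxPoints(R)];print("block",np.mean(q,0),[np.linalg.norm(q[i]-q[i-1]) for i in range(4)],np.arctan2(*(q[0]-q[1])[1::-1]))
E
python3 a.py
```

```text
tip (array([ 0.5734, -0.1133,  0.1628]), [np.float64(1.597614754081567), np.float64(1.5976147540817323)]) knob (array([ 0.4579, -0.1193,  0.1105]), [np.float64(2.1681831015473754), np.float64(2.1681831015472675)])
edge [ 0.6065 -0.1966  0.105 ] [ 0.4815 -0.1817  0.105 ] 0.12587708948237014 az -0.11897729979222389
top 174.5 [426.1 392.7] [18.  13.3]
top 876.5 [396.4 362.9] [43.2 48.1]
top 443.0 [427.5 347.5] [111.6   5.4]
top 211.0 [217.1 275.7] [10.3 34.5]
top 31827.0 [131.5 299.5] [263. 199.]
top 876.0 [249.  193.3] [29.6 31.5]
block [0.6032 0.094  0.02  ] [np.float64(0.06352678334450443), np.float64(0.06536201915350363), np.float64(0.06386855962939003), np.float64(0.06447308332053868)] 1.8576418168475528
top 2468.5 [364. 220.] [ 58. 100.]
top 268.0 [ 76.4 176.5] [19.4 31.6]
top 316.5 [102.  112.1] [25.9 15.5]
top 210.0 [260.4  29.2] [ 4.7 71.1]
block [0.9835 0.0537 0.02  ] [np.float64(0.011868695561047804), np.float64(0.16088319535420972), np.float64(0.012005215794481253), np.float64(0.1604859048035312)] 1.7907979186701166
top 612.5 [186.3   6.9] [  8.1 132.1]
top 2928.5 [210.  110.3] [362.6 158.6]
scene 169.0 [202.9 386.2] [ 7.3 45.5]
scene 1679.5 [611. 376.] [46. 56.]
scene 3784.5 [482.5 384.9] [ 60.7 107. ]
scene 174.0 [270.7 302.1] [26.8 11.4]
scene 2911.5 [575.9 291.9] [139.5  78.1]
scene 481.5 [251.3 250.5] [37.6 20.2]
scene 662.5 [343.7 225.1] [25.7 61.1]
scene 709.0 [355.6 199.8] [51.9 30.4]
scene 891.0 [148.1 194.9] [ 60.4 292.2]
scene 346.5 [147.6 151. ] [  6.2 134.6]
scene 184.0 [20.4 53.9] [ 6.6 41. ]
```

```bash
cat > plan.py <<'E'
from h import *
import json,sys
def rows(wps,step=.04,claw=1,start=None,rate=.12):
    """wps: (x,y,z TCP, tool-y angle or None); prints rows"""
    s=r.read_state();p=np.array(s["ee_pos"]);q=s["tcp_rot"]
    from scipy.spatial.transform import Rotation as R
    y=R.from_quat(q).as_matrix()[:,1];a=np.arctan2(y[1],y[0])
    if start is not None: p,a=np.array(start[:3]),start[3]
    out=[]
    for w in wps:
        t=np.array(w[:3]);b=a if w[3] is None else w[3];
        da=(b-a+np.pi)%(2*np.pi)-np.pi
        n=max(1,int(np.ceil(max(np.linalg.norm(t-p)/step,abs(da)/rate-1e-6))))
        for k in range(n):
            d=(t-p)/(n-k); ty=np.array([np.cos(a),np.sin(a),0]);tz=np.array([0,0,-1.]);tx=np.cross(ty,tz)
            v=np.round([d@tx*100,d@ty*100,d@tz*100],1);yw=round(-(b-a if abs(b-a)<4 else da)/(n-k),2)
            p=p+(tx*v[0]+ty*v[1]+tz*v[2])/100;a-=yw
            out.append({"travel":[float(x)+0 for x in v],"yaw":yw,"claw":claw})
    for k in range(0,len(out),12): print(json.dumps(out[k:k+12]))
    print("end",p,a)
E
python3 -c "
from plan import *
o,_=ray('top',(355,181.3));print(plane('top',(355,181.3),.1694),plane('scene',(333.7,166.8),.1694))
i=eyes.camera_info('wrist');M=i['world_to_cam'];print(i['intrinsics'],-M[:3,:3].T@M[:3,3],M[:3,:3])
rows([(.47,-.14,.40,-.119)])"
```

```text
[ 0.57275704 -0.11153391  0.1694    ] [ 0.55867121 -0.10154871  0.1694    ]
[[356.93600066   0.         317.03717894]
 [  0.         356.93600066 198.35661145]
 [  0.           0.           1.        ]] [0.08170616 0.5512522  0.37261694] [[ 2.97564561e-01  9.54701601e-01 -4.30755175e-04]
 [-9.01662526e-01  2.80884814e-01 -3.28798435e-01]
 [-3.13783399e-01  9.82271577e-02  9.44400023e-01]]
[{"travel": [-2.6, -2.9, 0.0], "yaw": 0.07, "claw": 1}, {"travel": [-2.8, -2.7, 0.0], "yaw": 0.07, "claw": 1}, {"travel": [-3.0, -2.5, 0.0], "yaw": 0.07, "claw": 1}, {"travel": [-3.1, -2.3, 0.0], "yaw": 0.07, "claw": 1}, {"travel": [-3.3, -2.0, 0.0], "yaw": 0.07, "claw": 1}, {"travel": [-3.4, -1.8, 0.0], "yaw": 0.07, "claw": 1}, {"travel": [-3.5, -1.6, 0.0], "yaw": 0.07, "claw": 1}, {"travel": [-3.6, -1.3, 0.0], "yaw": 0.07, "claw": 1}, {"travel": [-3.7, -1.0, 0.0], "yaw": 0.08, "claw": 1}, {"travel": [-3.8, -0.8, 0.0], "yaw": 0.07, "claw": 1}, {"travel": [-3.8, -0.5, 0.0], "yaw": 0.08, "claw": 1}, {"travel": [-3.8, -0.2, 0.1], "yaw": 0.07, "claw": 1}]
[{"travel": [-3.8, 0.1, 0.0], "yaw": 0.08, "claw": 1}, {"travel": [-3.8, 0.4, 0.1], "yaw": 0.07, "claw": 1}, {"travel": [-3.8, 0.7, 0.0], "yaw": 0.08, "claw": 1}, {"travel": [-3.7, 1.0, 0.1], "yaw": 0.07, "claw": 1}, {"travel": [-3.7, 1.2, 0.0], "yaw": 0.08, "claw": 1}, {"travel": [-3.6, 1.5, 0.1], "yaw": 0.07, "claw": 1}, {"travel": [-3.4, 1.8, 0.0], "yaw": 0.08, "claw": 1}]
end [ 0.470204   -0.13995234  0.40012043] -0.1210239887053556
```

carry_out --commands '[{"travel": [-2.6,-2.9,0.0],"yaw": 0.07,"claw": 1},{"travel": [-2.8,-2.7,0.0],"yaw": 0.07,"claw": 1},{"travel": [-3.0,-2.5,0.0],"yaw": 0.07,"claw": 1},{"travel": [-3.1,-2.3,0.0],"yaw": 0.07,"claw": 1},{"travel": [-3.3,-2.0,0.0],"yaw": 0.07,"claw": 1},{"travel": [-3.4,-1.8,0.0],"yaw": 0.07,"claw": 1},{"travel": [-3.5,-1.6,0.0],"yaw": 0.07,"claw": 1},{"travel": [-3.6,-1.3,0.0],"yaw": 0.07,"claw": 1},{"travel": [-3.7,-1.0,0.0],"yaw": 0.08,"claw": 1},{"travel": [-3.8,-0.8,0.0],"yaw": 0.07,"claw": 1},{"travel": [-3.8,-0.5,0.0],"yaw": 0.08,"claw": 1},{"travel": [-3.8,-0.2,0.1],"yaw": 0.07,"claw": 1}]'

```text
t: 1.3
ee_pos: [0.3568, 0.103, 0.4037]
tcp_rot: [0.55, 0.835, 0.0, 0.0]
force: [1.0, 0.5, -0.1]
grip_width: 0.0854
finger_force: 0.0
```

carry_out --commands '[{"travel": [-3.8,0.1,0.0],"yaw": 0.08,"claw": 0.5},{"travel": [-3.8,0.4,0.1],"yaw": 0.07,"claw": 0},{"travel": [-3.8,0.7,0.0],"yaw": 0.08,"claw": 0},{"travel": [-3.7,1.0,0.1],"yaw": 0.07,"claw": 0},{"travel": [-3.7,1.2,0.0],"yaw": 0.08,"claw": 0},{"travel": [-3.6,1.5,0.1],"yaw": 0.07,"claw": 0},{"travel": [-3.4,1.8,0.0],"yaw": 0.08,"claw": 0},{"travel": [0,0,0],"yaw": 0,"claw": 0},{"travel": [0,0,0],"yaw": 0,"claw": 0}]'

```text
t: 2.2
ee_pos: [0.4703, -0.1406, 0.3999]
tcp_rot: [0.749, 0.663, -0.0, -0.001]
force: [-1.2, 0.3, 0.0]
grip_width: -0.0001
finger_force: 0.0
```

Run:
```python
from h import *
import pickle
i=eyes.camera_info("wrist");f=eyes.capture("wrist")[:,:,::-1]
pickle.dump(i,open("w1.pkl","wb"));cv2.imwrite("pics/w1.png",f)
print(r.read_state()["ee_pos"],r.read_state()["tcp_rot"],r.read_state()["t"])
```

```text
[ 0.46999946 -0.139833    0.40022554] [ 7.48523671e-01  6.63107680e-01 -1.84720754e-04 -6.96545747e-04] 2.25
```

View pics/w1.png

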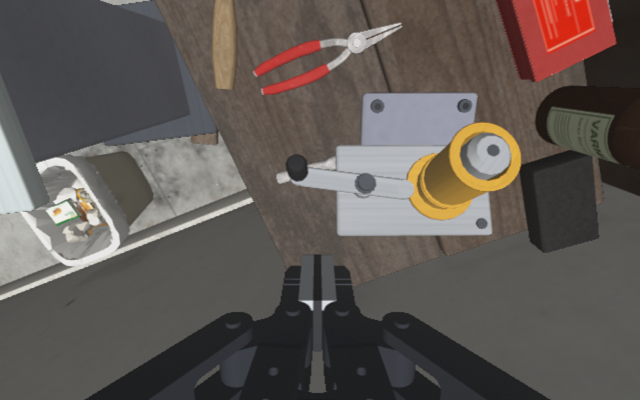

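The wrist view shows the arbor tip at (490,155), the knob top at (297,166), the pivot bolt at (366,184) and the faceplate's low-right corners at (339,235) and (492,235). The closed fingers are at the bottom centre.

```bash
cat > b.py <<'E'
from h import *
import pickle
np.set_printoptions(precision=4,suppress=True)
w=pickle.load(open("w1.pkl","rb"))
print(tri([("top",(355,181.3)),("scene",(333.7,166.8)),("wrist",(490,155),w)]))
print("tip top+wrist",tri([("top",(355,181.3)),("wrist",(490,155),w)]))
print("tip wrist plane",plane("wrist",(490,155),.1694,w))
for z in (.1075,.103): 
  a,b=plane("wrist",(492,235),z,w),plane("wrist",(339,235),z,w);print(a,b,np.linalg.norm(a-b),np.arctan2(*(a-b)[1::-1]))
c,d=plane("wrist",(338,146),.0665,w),plane("wrist",(339,235),.1055,w);print(c,d)
print("knob",tri([("top",(361.2,249.5)),("wrist",(297,167),w)]))
az=-.12
Y=np.array([np.cos(az),np.sin(az),0]);L=np.array([-np.sin(az),np.cos(az),0]);s,c=.5,3**.5/2
Z=s*L+c*np.array([0,0,1]);X=np.cross(Y,Z)
O=np.array([.5728,-.1118,.1694])-.094*Z;print("O",O,X)
k=(lambda a,z=.034:O-.062*Y+.053*(-np.sin(a)*X-np.cos(a)*Y)+z*Z)
for a in (0,.1,.2): print(a,k(a),proj("top",k(a)),proj("wrist",k(a),w),proj("scene",k(a)))
for P in ((0,.0,.094),(.039,.044,-.002),(.039,-.084,-.002),(-.039,-.084,-.002),(0,-.062,.03)): W=O+P[0]*X+P[1]*Y+P[2]*Z;print(P,W,proj("top",W),proj("wrist",W,w),proj("scene",W))
E
python3 b.py
```

```text
(array([ 0.5737, -0.1127,  0.1629]), [np.float64(0.9481514686567899), np.float64(2.2655361646809125), np.float64(1.3505635889626944)])
tip top+wrist (array([ 0.5751, -0.1122,  0.1615]), [np.float64(0.21755010934044322), np.float64(0.21755010934038915)])
tip wrist plane [ 0.5716 -0.1099  0.1694]
[ 0.604  -0.193   0.1075] [ 0.4822 -0.1781  0.1075] 0.122651433628831 -0.12171583479734843
[ 0.6061 -0.1954  0.103 ] [ 0.4823 -0.1802  0.103 ] 0.12476638895807587 -0.12171583479734842
[ 0.4902 -0.1145  0.0665] [ 0.4822 -0.179   0.1055]
knob (array([ 0.4581, -0.1163,  0.1193]), [np.float64(0.7409016786431811), np.float64(0.7409016786432352)])
O [ 0.5672 -0.1585  0.088 ] [-0.1037 -0.8598  0.5   ]
0 [ 0.455  -0.1278  0.1174] [367.2778 251.1194] [295.8735 182.8412] [376.4336 200.3777]
0.1 [ 0.4558 -0.1233  0.1148] [364.5952 251.0258] [296.3039 175.8412] [374.6119 201.9996]
0.2 [ 0.4572 -0.1189  0.1122] [361.9645 250.6437] [297.4434 168.9619] [372.6359 203.52  ]
(0, 0.0, 0.094) [ 0.5728 -0.1118  0.1694] [355.149  181.2664] [492.0383 157.9951] [332.7086 164.0848]
(0.039, 0.044, -0.002) [ 0.6067 -0.1983  0.1058] [395.9054 170.2146] [494.1734 239.5867] [348.6803 177.3403]
(0.039, -0.084, -0.002) [ 0.4796 -0.1829  0.1058] [395.05   236.5893] [336.2862 239.8287] [384.4248 194.9138]
(-0.039, -0.084, -0.002) [ 0.4877 -0.1159  0.0668] [356.6349 237.9367] [335.233  148.0083] [360.0158 218.3679]
(0, -0.062, 0.03) [ 0.5074 -0.1361  0.114 ] [368.9079 222.7152] [367.4226 183.9505] [360.8395 193.2432]
```

```bash
cat > arb.py <<'E'
from plan import *
az=-.12
Y=np.array([np.cos(az),np.sin(az),0]);L=np.array([-np.sin(az),np.cos(az),0]);U=np.array([0,0,1.])
Z=.5*L+3**.5/2*U;X=np.cross(Y,Z)
O=np.array([.567,-.157,.088])
k=lambda a,z=.034:O-.062*Y+.053*(-np.sin(a)*X-np.cos(a)*Y)+z*Z
E
python3 - <<'E'
from arb import *
def F(a,d=.022,dz=-.003):
    p=k(a)+d*(-np.cos(a)*L-np.sin(a)*Y);p[2]+=.173+dz;return p
A=[-.25]+list(np.arange(-.1,1.21,.13))
w=[(*(F(-.25)+[0,0,.06]),az),(*F(-.25),az)]+[(*F(a),az) for a in A[1:]]
rows(w,claw=0); print(F(1.2))
E
```

```text
[{"travel": [-1.1, -0.5, 2.3], "yaw": -0.0, "claw": 0}, {"travel": [-1.0, -0.5, 2.3], "yaw": -0.0, "claw": 0}, {"travel": [0.0, 0.0, 3.0], "yaw": -0.0, "claw": 0}, {"travel": [0.0, 0.0, 3.0], "yaw": -0.0, "claw": 0}, {"travel": [0.6, -0.4, 0.4], "yaw": -0.0, "claw": 0}, {"travel": [0.6, -0.3, 0.4], "yaw": -0.0, "claw": 0}, {"travel": [0.6, -0.2, 0.3], "yaw": -0.0, "claw": 0}, {"travel": [0.7, -0.2, 0.3], "yaw": -0.0, "claw": 0}, {"travel": [0.6, 0.0, 0.4], "yaw": -0.0, "claw": 0}, {"travel": [0.7, 0.1, 0.3], "yaw": -0.0, "claw": 0}, {"travel": [0.6, 0.1, 0.2], "yaw": -0.0, "claw": 0}, {"travel": [0.7, 0.3, 0.3], "yaw": -0.0, "claw": 0}]
[{"travel": [0.6, 0.3, 0.2], "yaw": -0.0, "claw": 0}, {"travel": [0.5, 0.5, 0.2], "yaw": -0.0, "claw": 0}, {"travel": [0.5, 0.5, 0.1], "yaw": -0.0, "claw": 0}]
end [ 0.47256782 -0.09380688  0.26322554] -0.12086963119600973
[ 0.47222368 -0.09338855  0.26274583]
```

carry_out --commands '[{"travel": [-1.1,-0.5,2.3],"yaw": 0,"claw": 0},{"travel": [-1.0,-0.5,2.3],"yaw": 0,"claw": 0},{"travel": [0,0,3.0],"yaw": 0,"claw": 0},{"travel": [0,0,3.0],"yaw": 0,"claw": 0},{"travel": [0,0,0],"yaw": 0,"claw": 0},{"travel": [0.6,-0.4,0.4],"yaw": 0,"claw": 0},{"travel": [0.6,-0.3,0.4],"yaw": 0,"claw": 0},{"travel": [0.6,-0.2,0.3],"yaw": 0,"claw": 0},{"travel": [0.7,-0.2,0.3],"yaw": 0,"claw": 0}]'

```text
t: 3.15
ee_pos: [0.45, -0.1329, 0.2815]
tcp_rot: [0.748, 0.663, 0.0, 0.001]
force: [1.6, -2.5, 1.3]
grip_width: -0.0002
finger_force: 1.2
```

carry_out --commands '[{"travel": [0.6,0,0.4],"yaw": 0,"claw": 0},{"travel": [0.7,0.1,0.3],"yaw": 0,"claw": 0},{"travel": [0.6,0.1,0.2],"yaw": 0,"claw": 0}]'

```text
t: 3.45
ee_pos: [0.4542, -0.1142, 0.2714]
tcp_rot: [0.749, 0.663, -0.0, -0.0]
force: [-2.7, -0.6, 0.7]
grip_width: 0.0001
finger_force: 0.9
```

carry_out --commands '[{"travel": [0.7,0.3,0.3],"yaw": 0,"claw": 0},{"travel": [0.6,0.3,0.2],"yaw": 0,"claw": 0},{"travel": [0.5,0.5,0.2],"yaw": 0,"claw": 0},{"travel": [0.5,0.5,0.1],"yaw": 0,"claw": 0},{"travel": [0,0,0],"yaw": 0,"claw": 0}]'

```text
t: 3.95
ee_pos: [0.4735, -0.0934, 0.2634]
tcp_rot: [0.748, 0.663, 0.0, -0.0]
force: [0.2, -0.3, 0.3]
grip_width: 0.0
finger_force: 0.0
```

Run:
```python
from h import *
import pickle
i=eyes.camera_info("wrist");f=eyes.capture("wrist")[:,:,::-1]
cv2.imwrite("pics/w2.png",f)
print(r.read_state()["ee_pos"],r.read_state()["force"])
```

```text
[ 0.47324012 -0.09351615  0.26348435] [ 0.07533531  0.07650964 -0.09727184]
```

View pics/w2.png

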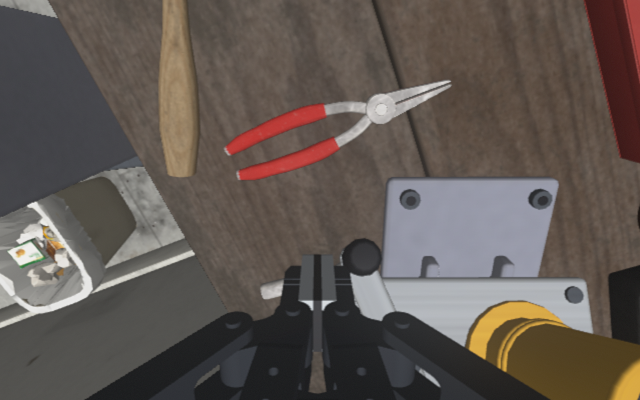

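The knob is now at (362,257), with the bar swung to roughly 1.1 rad, so the flange is clear. Next is the grasp.

Run:
```python
from arb import *
for a in (.8,1,1.2,1.4): print(a,proj("wrist",k(a)))
G=O+.052*Z; print(G)
s=r.read_state()["ee_pos"]
b=s-.012*Y
rows([(*(b+[0,0,.01]),az),(b[0],b[1],.385,az),(G[0],G[1],.385,az),(G[0],G[1],G[2]+.155,az)],claw=.75)
```

```text
0.8 [322.83213247 288.50421829]
1 [341.72269089 273.01704932]
1.2 [363.00359264 261.86683399]
1.4 [385.93443841 255.34651009]
[ 0.57011252 -0.13118698  0.13303332]
[{"travel": [0.0, -1.2, -1.0], "yaw": -0.0, "claw": 0.75}, {"travel": [0.0, 0.0, -3.7], "yaw": -0.0, "claw": 0.75}, {"travel": [0.0, 0.0, -3.7], "yaw": -0.0, "claw": 0.75}, {"travel": [0.0, 0.0, -3.8], "yaw": -0.0, "claw": 0.75}, {"travel": [-0.9, 3.8, 0.0], "yaw": -0.0, "claw": 0.75}, {"travel": [-0.8, 3.7, 0.0], "yaw": -0.0, "claw": 0.75}, {"travel": [-0.9, 3.8, 0.0], "yaw": -0.0, "claw": 0.75}, {"travel": [0.0, 0.0, 3.2], "yaw": -0.0, "claw": 0.75}, {"travel": [0.0, 0.0, 3.3], "yaw": -0.0, "claw": 0.75}, {"travel": [0.0, 0.0, 3.2], "yaw": -0.0, "claw": 0.75}]
end [ 0.5703955  -0.13143491  0.28848435] -0.12015240311191823
```

carry_out --commands '[{"travel": [0,-1.2,-1.0],"yaw": 0,"claw": 0},{"travel": [0,0,-3.7],"yaw": 0,"claw": 0},{"travel": [0,0,-3.7],"yaw": 0,"claw": 0.75},{"travel": [0,0,-3.8],"yaw": 0,"claw": 0.75},{"travel": [-0.9,3.8,0],"yaw": 0,"claw": 0.75},{"travel": [-0.8,3.7,0],"yaw": 0,"claw": 0.75},{"travel": [-0.9,3.8,0],"yaw": 0,"claw": 0.75},{"travel": [0,0,0],"yaw": 0,"claw": 0.75},{"travel": [0,0,3.2],"yaw": 0,"claw": 0.75}]'

```text
t: 4.9
ee_pos: [0.5705, -0.1325, 0.3569]
tcp_rot: [0.749, 0.663, 0.002, 0.003]
force: [-0.2, -0.6, -0.2]
grip_width: 0.0645
finger_force: 0.0
```

Run:
```python
from arb import *
f=eyes.capture("wrist")[:,:,::-1];g=eyes.capture("scene")[:,:,::-1]
c=np.zeros((400,800,3),np.uint8);c[:,:400]=f[:,120:520];c[:,400:]=cv2.resize(g[120:240,280:400],(400,400));cv2.imwrite("pics/w3.png",c)
s=r.read_state();print(s["ee_pos"],s["grip_width"],s["force"])
for h in (0,.052,.085):print(h,proj("wrist",O+h*Z))
print(proj("wrist",O+.094*Z))
```

```text
[ 0.56840973 -0.13162714  0.35119174] 0.06406605871307622 [-1.09052199  0.31378084 -0.87031735]
0 [322.36449056 239.43204069]
0.052 [323.21226611 232.46880679]
0.085 [324.01139589 225.90512661]
[324.28443814 223.66248458]
```

View pics/w3.png

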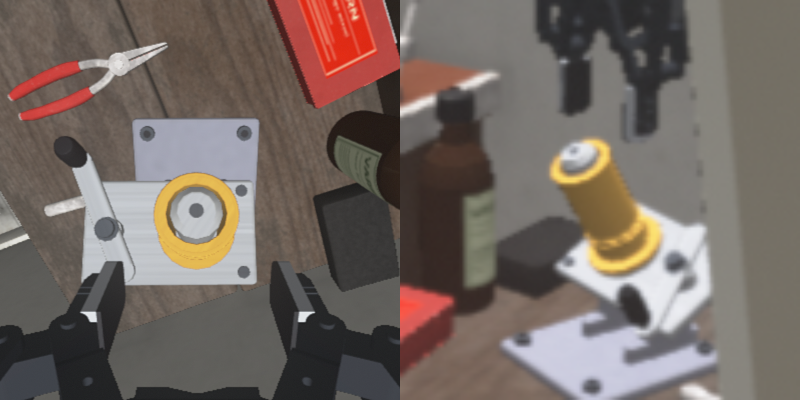

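The keeper is well clear and the socket is seated. The arm was still settling during that picture, so I'll measure again at rest. The tip was at about (316,210).

Run:
```python
from arb import *
import pickle
i=eyes.camera_info("wrist");f=eyes.capture("wrist")[:,:,::-1];cv2.imwrite("pics/w4.png",f)
pickle.dump(i,open("w4.pkl","wb"))
s=r.read_state();print(s["ee_pos"])
print("pred",proj("wrist",O+.094*Z,i),proj("wrist",O,i))
# centre hole of the arbor end / brass mask
h=cv2.cvtColor(f,cv2.COLOR_BGR2HSV)
m=cv2.inRange(h,(15,110,90),(35,255,255));m[:,:250]=0;m[:,400:]=0
cs=sorted(cv2.findContours(m,cv2.RETR_CCOMP,2)[0],key=cv2.contourArea)[-3:]
for c in cs: print(cv2.contourArea(c),cv2.boundingRect(c),cv2.minEnclosingCircle(c))
g=cv2.cvtColor(f[180:240,290:345],cv2.COLOR_BGR2GRAY);d=(g<110).astype(np.uint8)
n,l,st,ce=cv2.connectedComponentsWithStats(d);print([(st[j][4],ce[j]+[290,180]) for j in range(1,n) if 15<st[j][4]<400])
```

```text
[ 0.56863588 -0.13164738  0.35318229]
pred [324.28443814 223.66248458] [322.36449056 239.43204069]
4.0 (296, 229, 3, 4) ((297.0, 230.5), 1.500100016593933)
2681.0 (296, 192, 59, 61) ((325.0614929199219, 221.66844177246094), 30.744281768798828)
6469.5 (282, 178, 87, 97) ((324.0646667480469, 225.9589385986328), 48.32491683959961)
[(np.int32(101), array([297.44554455, 224.20792079])), (np.int32(144), array([325.03472222, 216.78472222]))]
```

carry_out --commands '[{"travel": [0.1,0,2.2],"yaw": 0,"claw": 0.75},{"travel": [0.1,0,2.2],"yaw": 0,"claw": 0.75},{"travel": [0,0,2.0],"yaw": 0,"claw": 0.75},{"travel": [0,0,0],"yaw": 0,"claw": 0.75}]' --force 40

```text
t: 5.45
ee_pos: [0.5692, -0.1296, 0.2894]
tcp_rot: [0.749, 0.663, -0.001, -0.001]
force: [0.0, 0.8, 0.1]
grip_width: 0.0638
finger_force: 0.0
```

carry_out --commands '[{"travel": [0,0,0],"yaw": 0,"claw": 0.3},{"travel": [0,0,0],"yaw": 0,"claw": 0.3},{"travel": [0,0,0],"yaw": 0,"claw": 0.3},{"travel": [0,0,0],"yaw": 0,"claw": 0.3},{"travel": [0,0,0],"yaw": 0,"claw": 0.3},{"travel": [0,0,0],"yaw": 0,"claw": 0.3}]' --force 40

```text
t: 6.05
ee_pos: [0.5704, -0.1299, 0.2919]
tcp_rot: [0.749, 0.663, 0.001, 0.001]
force: [-0.7, 1.2, 7.6]
grip_width: 0.0394
finger_force: 39.7
```

carry_out --commands '[{"travel": [0.3,0,-0.5],"yaw": 0,"claw": 0.3},{"travel": [0.5,0,-0.9],"yaw": 0,"claw": 0.3},{"travel": [0.5,0,-0.9],"yaw": 0,"claw": 0.3}]'

```text
t: 6.35
ee_pos: [0.5718, -0.1166, 0.3137]
tcp_rot: [0.749, 0.663, 0.0, -0.0]
force: [0.5, 0.2, -2.4]
grip_width: 0.0398
finger_force: 40.7
```

carry_out --commands '[{"travel": [0.5,0,-0.8],"yaw": 0,"claw": 0.3},{"travel": [0.5,0,-0.9],"yaw": 0,"claw": 0.3},{"travel": [0.5,0,-0.9],"yaw": 0,"claw": 0.3}]'

```text
t: 6.65
ee_pos: [0.5736, -0.1016, 0.3395]
tcp_rot: [0.749, 0.663, 0.0, 0.0]
force: [-0.0, -1.1, -2.6]
grip_width: 0.0395
finger_force: 40.7
```

carry_out --commands '[{"travel": [0.5,0,-0.9],"yaw": 0,"claw": 0.3},{"travel": [0.5,0,-0.8],"yaw": 0,"claw": 0.3},{"travel": [0.5,0,-0.9],"yaw": 0,"claw": 0.3},{"travel": [0.5,0,-0.9],"yaw": 0,"claw": 0.3}]'

```text
t: 7.05
ee_pos: [0.576, -0.0818, 0.3743]
tcp_rot: [0.749, 0.663, -0.0, -0.0]
force: [0.5, 0.4, -2.7]
grip_width: 0.0393
finger_force: 40.7
```

carry_out --commands '[{"travel": [0.5,0,-0.8],"yaw": 0,"claw": 0.3},{"travel": [0.5,0,-0.9],"yaw": 0,"claw": 0.3},{"travel": [0.5,0,-0.9],"yaw": 0,"claw": 0.3},{"travel": [0.5,0,-0.9],"yaw": 0,"claw": 0.3},{"travel": [0,0,0],"yaw": 0,"claw": 0.3},{"travel": [0,0,0],"yaw": 0,"claw": 0.3}]'

```text
t: 7.65
ee_pos: [0.5784, -0.0623, 0.4087]
tcp_rot: [0.748, 0.663, 0.0, 0.0]
force: [-0.8, 0.3, -2.3]
grip_width: 0.0398
finger_force: 40.7
```

Run:
```python
from arb import *
f=eyes.capture("wrist")[:,:,::-1];g=eyes.capture("scene")[:,:,::-1]
cv2.imwrite("pics/s5.png",g)
c=np.zeros((400,800,3),np.uint8);c[:,:400]=f[:,120:520];c[:,400:]=cv2.resize(g[90:250,240:400],(400,400));cv2.imwrite("pics/w5.png",c)
s=r.read_state();print(s["ee_pos"],s["grip_width"],s["force"],s["moment"])
```

```text
[ 0.57833129 -0.06249507  0.40819748] 0.039456413669087094 [-0.48495814  0.70522323 -2.32524355] [0.04779046 0.02263345 0.01838134]
```

View pics/w5.png

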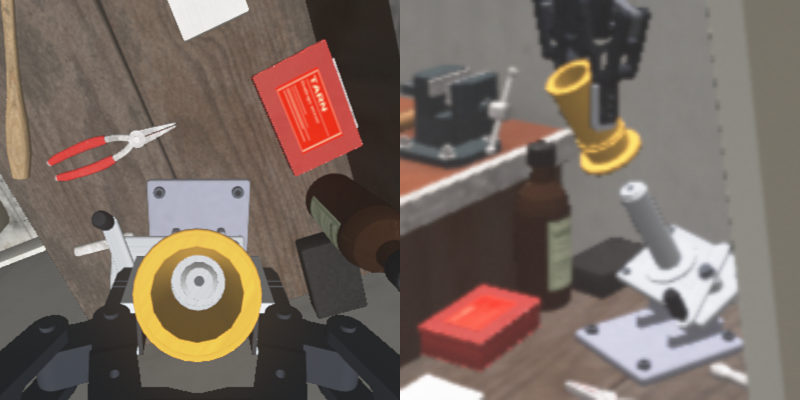

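The socket is off the arbor and held at its 30° lean: the mouth is at (197,297) in the wrist crop, and the arbor is bare behind it. Next I'll go above the block.

Run:
```python
from arb import *
g=cv2.imread("pics/s5.png");m=(g.min(2)>185).astype(np.uint8)
for c in cv2.findContours(m,0,2)[0]:
    x,y,w,h=cv2.boundingRect(c)
    if cv2.contourArea(c)>150 and abs(x+w/2-251)<15:
        q=cv2.approxPolyDP(c,3,True)[:,0];P=[plane("scene",p,.02) for p in q];print(q.tolist(),np.round(P,4).tolist(),np.mean(P,0))
rows([(.607,.1234,.39,None),(.607,.1234,.26,None)],claw=.3)
```

```text
[[231, 252], [254, 261], [272, 247], [249, 240]] [[0.6189, 0.1309, 0.02], [0.5587, 0.1138, 0.02], [0.5796, 0.0547, 0.02], [0.6368, 0.0753, 0.02]] [0.59851382 0.09366223 0.02      ]
[{"travel": [3.8, 0.1, 0.4], "yaw": -0.0, "claw": 0.3}, {"travel": [3.7, 0.1, 0.4], "yaw": -0.0, "claw": 0.3}, {"travel": [3.8, 0.1, 0.3], "yaw": -0.0, "claw": 0.3}, {"travel": [3.7, 0.2, 0.4], "yaw": -0.0, "claw": 0.3}, {"travel": [3.8, 0.1, 0.3], "yaw": -0.0, "claw": 0.3}, {"travel": [0.0, 0.0, 3.3], "yaw": -0.0, "claw": 0.3}, {"travel": [0.0, 0.0, 3.2], "yaw": -0.0, "claw": 0.3}, {"travel": [0.0, 0.0, 3.3], "yaw": -0.0, "claw": 0.3}, {"travel": [0.0, 0.0, 3.2], "yaw": -0.0, "claw": 0.3}]
end [0.60698845 0.12340481 0.26019748] -0.12104571385966058
```

carry_out --commands '[{"travel": [3.8,0.1,0.4],"yaw": 0,"claw": 0.3},{"travel": [3.7,0.1,0.4],"yaw": 0,"claw": 0.3},{"travel": [0,0,0],"yaw": 0,"claw": 0.3},{"travel": [0,0,0],"yaw": 0,"claw": 0.3},{"travel": [0,0,0],"yaw": 0,"claw": 0.3},{"travel": [0,0,0],"yaw": 0,"claw": 0.3}]'

```text
t: 8.35
ee_pos: [0.5894, 0.0109, 0.4007]
tcp_rot: [0.749, 0.663, -0.0, 0.0]
force: [-0.2, -0.2, -3.0]
grip_width: 0.0395
finger_force: 40.8
```

Run:
```python
from arb import *
i=eyes.camera_info("wrist");g=eyes.capture("wrist")[:,:,::-1];cv2.imwrite("pics/w6.png",g);m=(g.min(2)>185).astype(np.uint8)
print(r.read_state()["ee_pos"])
for c in cv2.findContours(m,0,2)[0]:
    if cv2.contourArea(c)>800:
        q=cv2.approxPolyDP(c,5,True)[:,0];P=[plane("wrist",p,.02,i) for p in q];print(q.tolist(),np.round(P,4).tolist(),np.mean(P,0))
```

```text
[0.58938847 0.01088227 0.40072485]
[[258, 357], [262, 385], [315, 392], [360, 385], [359, 346], [333, 360], [333, 377], [317, 363], [300, 379], [300, 360], [267, 338], [272, 384]] [[0.4874, -0.2197, 0.02], [0.4846, -0.2641, 0.02], [0.5498, -0.2837, 0.02], [0.6077, -0.2792, 0.02], [0.6116, -0.2182, 0.02], [0.5781, -0.2355, 0.02], [0.5752, -0.2622, 0.02], [0.558, -0.2377, 0.02], [0.5337, -0.2603, 0.02], [0.5378, -0.2306, 0.02], [0.5031, -0.1929, 0.02], [0.4974, -0.264, 0.02]] [ 0.54371082 -0.24567758  0.02      ]
[[56, 237], [31, 257], [53, 256], [49, 243], [56, 244], [72, 265], [53, 280], [74, 278], [73, 267], [86, 297], [44, 312], [2, 269], [4, 312], [29, 306], [40, 315], [0, 334], [92, 300], [86, 276]] [[0.3002, -0.0337, 0.02], [0.2642, -0.0536, 0.02], [0.2886, -0.0554, 0.02], [0.2901, -0.0397, 0.02], [0.2972, -0.0417, 0.02], [0.3055, -0.0687, 0.02], [0.2776, -0.0845, 0.02], [0.302, -0.0849, 0.02], [0.3057, -0.0713, 0.02], [0.307, -0.1107, 0.02], [0.2517, -0.1245, 0.02], [0.2265, -0.0641, 0.02], [0.2055, -0.1188, 0.02], [0.2375, -0.1145, 0.02], [0.2455, -0.128, 0.02], [0.188, -0.148
[... 225 characters left out ...]
 0.0716, 0.02]] [0.60133674 0.09312564 0.02      ]
[[83, 7], [89, 31], [164, 31], [159, 17]] [[0.4032, 0.1761, 0.02], [0.4021, 0.157, 0.02], [0.4684, 0.1489, 0.02], [0.4669, 0.1604, 0.02]] [0.43515886 0.16059633 0.02      ]
[[489, 0], [556, 310], [568, 317], [558, 324], [575, 399], [590, 399], [579, 377], [582, 359], [560, 327], [568, 323], [577, 333], [511, 2]] [[0.7547, 0.1383, 0.02], [0.8431, -0.1946, 0.02], [0.858, -0.2063, 0.02], [0.8474, -0.2149, 0.02], [0.8805, -0.3364, 0.02], [0.8996, -0.3387, 0.02], [0.8813, -0.2999, 0.02], [0.8817, -0.2714, 0.02], [0.8501, -0.2196, 0.02], [0.8589, -0.2149, 0.02], [0.8711, -0.2309, 0.02], [0.7738, 0.1344, 0.02]] [ 0.85002697 -0.18790777  0.02      ]
```

carry_out --commands '[{"travel": [3.8,0.1,0],"yaw": 0,"claw": 0.3},{"travel": [3.8,0.1,0],"yaw": 0,"claw": 0.3},{"travel": [3.7,0.1,0],"yaw": 0,"claw": 0.3},{"travel": [0,0,3.0],"yaw": 0,"claw": 0.3},{"travel": [0,0,3.0],"yaw": 0,"claw": 0.3},{"travel": [0,0,3.0],"yaw": 0,"claw": 0.3},{"travel": [0,0,3.0],"yaw": 0,"claw": 0.3},{"travel": [0,0,2.0],"yaw": 0,"claw": 0.3},{"travel": [0,0,0.5],"yaw": 0,"claw": 0.3},{"travel": [0,0,0],"yaw": 0,"claw": 0.3},{"travel": [0,0,0],"yaw": 0,"claw": 0.3}]'

```text
t: 9.5
ee_pos: [0.6065, 0.1233, 0.2569]
tcp_rot: [0.749, 0.663, 0.001, 0.001]
force: [-0.8, 0.9, -2.3]
grip_width: 0.0397
finger_force: 41.0
```

Run:
```python
from arb import *
f=eyes.capture("scene")[:,:,::-1];g=eyes.capture("top")[:,:,::-1]
c=np.zeros((400,800,3),np.uint8);c[:,:400]=cv2.resize(f[170:290,190:310],(400,400));c[:,400:]=cv2.resize(g[130:250,190:310],(400,400));cv2.imwrite("pics/w7.png",c)
s=r.read_state();print(s["ee_pos"],s["force"],s["grip_width"])
```

```text
[0.60644724 0.1234935  0.25712369] [ 0.236088    0.17731462 -3.00498429] 0.03950487883992209
```

View pics/w7.png

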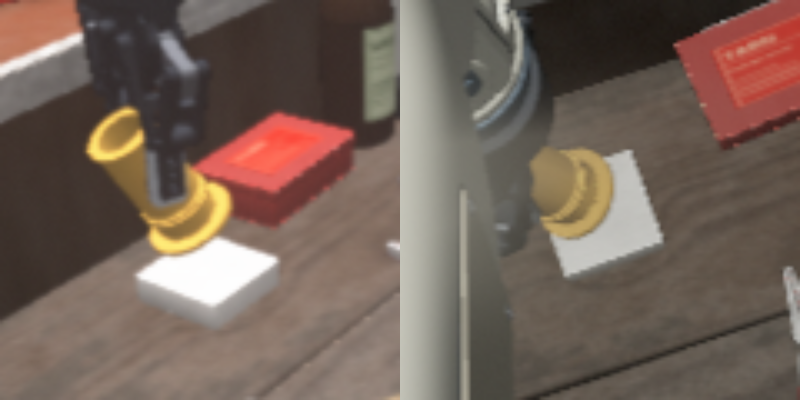

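The picture shows the socket hanging about 2 cm above the block with the leading foot edge low. In the top view the foot's right rim is at crop (613,185), full-frame (253.9,185.5). I'll check that against the expected position.

Run:
```python
from arb import *
s=r.read_state()["ee_pos"];F=s+np.array([-.0034,-.0256,-.2039]);print(F)
X3=np.cross(Y,Z)
for e in (.028*X3,-.028*Y,.028*Y,-.028*X3): print(F+e,(proj("top",F+e)-[190,130])/.3+[400,0],(proj("scene",F+e)-[190,170])/.3)
print((proj("top",[.602,.0935,.02])-[190,130])/.3+[400,0])
print(plane("top",(253.9,185.5),F[2]+.014))
```

```text
[0.60304724 0.0978935  0.05322369]
[0.60014438 0.07381917 0.06722369] [619.82148529 193.93812718] [225.9198597  188.96474582]
[0.5752486  0.10124544 0.05322369] [578.53291817 243.20593394] [212.38936227 238.05395653]
[0.63084589 0.09454156 0.05322369] [586.43691963 153.20540916] [172.7191168  201.26075648]
[0.60595011 0.12196783 0.03922369] [546.30121002 201.75299109] [157.72200337 249.92866001]
[597.58068202 212.59926847]
[0.60590176 0.07763249 0.06722369]
```

carry_out --commands '[{"travel": [-0.3,-0.2,0.7],"yaw": 0,"claw": 0.3},{"travel": [0,0,0.5],"yaw": 0,"claw": 0.3},{"travel": [0,0,0.3],"yaw": 0,"claw": 0.3},{"travel": [0,0,0],"yaw": 0,"claw": 0.3},{"travel": [0,0,0],"yaw": 0,"claw": 0.3}]' --force 20

```text
t: 10.1
ee_pos: [0.6037, 0.1209, 0.2406]
tcp_rot: [0.749, 0.663, -0.0, -0.0]
force: [-0.0, -0.4, -2.9]
grip_width: 0.0397
finger_force: 41.0
```

carry_out --commands '[{"travel": [0,0,0.2],"yaw": 0,"claw": 0.3},{"travel": [0,0,0.1],"yaw": 0,"claw": 0.3},{"travel": [0,0,0],"yaw": 0,"claw": 0.3},{"travel": [0,0,0],"yaw": 0,"claw": 0.3}]'

```text
t: 10.5
ee_pos: [0.6037, 0.1209, 0.2377]
tcp_rot: [0.749, 0.663, -0.0, -0.0]
force: [1.3, 0.6, -3.3]
grip_width: 0.0397
finger_force: 41.0
```

carry_out --commands '[{"travel": [0,0,0.2],"yaw": 0,"claw": 0.28},{"travel": [0,0,0.1],"yaw": 0,"claw": 0.28},{"travel": [0,0,0],"yaw": 0,"claw": 0.28}]' --force 20

```text
t: 10.8
ee_pos: [0.6037, 0.121, 0.2364]
tcp_rot: [0.749, 0.663, 0.001, 0.001]
force: [-3.9, 0.2, 12.2]
grip_width: 0.0392
finger_force: 42.0
```

carry_out --commands '[{"travel": [0,0,0.2],"yaw": 0,"claw": 0.28},{"travel": [0,0,0],"yaw": 0,"claw": 0.28},{"travel": [0,0,0],"yaw": 0,"claw": 0.28}]'

```text
t: 11.1
ee_pos: [0.6036, 0.1212, 0.236]
tcp_rot: [0.748, 0.663, 0.002, 0.001]
force: [-8.1, 0.8, 25.3]
grip_width: 0.0394
finger_force: 43.0
```

carry_out --commands '[{"travel": [-0.2,0,-0.2],"yaw": 0,"claw": 0.42},{"travel": [-0.3,0,0],"yaw": 0,"claw": 0.42},{"travel": [0,0,0],"yaw": 0,"claw": 0.42}]' --force 20

```text
t: 11.4
ee_pos: [0.6034, 0.1166, 0.2365]
tcp_rot: [0.748, 0.663, 0.002, -0.0]
force: [-1.6, 6.4, 11.5]
grip_width: 0.0395
finger_force: 42.4
```

carry_out --commands '[{"travel": [-0.3,0,0],"yaw": 0,"claw": 0.42},{"travel": [-0.3,0,0],"yaw": 0,"claw": 0.42},{"travel": [0,0,0],"yaw": 0,"claw": 0.42}]'

```text
t: 11.7
ee_pos: [0.603, 0.1106, 0.2365]
tcp_rot: [0.748, 0.663, 0.002, 0.0]
force: [0.0, 4.9, 9.5]
grip_width: 0.0393
finger_force: 42.5
```

```bash
cat > look.py <<'E'
from arb import *
import sys
f=eyes.capture("scene")[:,:,::-1];g=eyes.capture("wrist")[:,:,::-1]
c=np.zeros((400,800,3),np.uint8);c[:,:400]=cv2.resize(f[170:290,190:310],(400,400));c[:,400:]=g[:,120:520];cv2.imwrite(sys.argv[1],c)
s=r.read_state();print(s["ee_pos"],s["force"],s["grip_width"],s["t"])
# tube lean in the scene: brass axis by PCA of the upper tube
h=cv2.cvtColor(f,cv2.COLOR_BGR2HSV);m=cv2.inRange(h,(15,110,60),(35,255,255));m[:,:190]=0;m[:,310:]=0;m[:170]=0
ys,xs=np.nonzero(m);print("brass box",xs.min(),xs.max(),ys.min(),ys.max(),len(xs))
E
python3 look.py pics/w8.png
```

```text
[0.60303912 0.11066026 0.23647542] [0.50379692 5.1379833  9.26555969] 0.039482515077700675 11.8
brass box 223 264 210 253 724
```

View pics/w8.png

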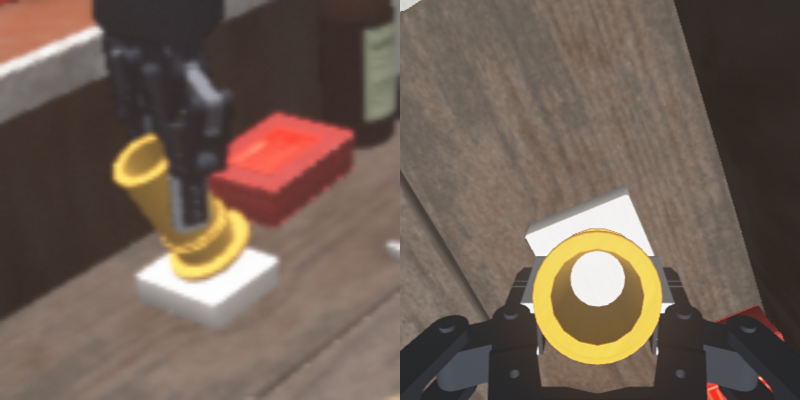

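The socket slid without turning. It still leans 30°, the foot has moved about 10 mm to the robot's right, and the block hasn't moved. The grip is still 42 N, so I'll ease it while pressing.

carry_out --commands '[{"travel": [0,0,-0.3],"yaw": 0,"claw": 0.42},{"travel": [1.1,0,0],"yaw": 0,"claw": 0.42},{"travel": [0,0,0.1],"yaw": 0,"claw": 0.42},{"travel": [0,0,0.1],"yaw": 0,"claw": 0.42},{"travel": [0,0,0.1],"yaw": 0,"claw": 0.42},{"travel": [0,0,0],"yaw": 0,"claw": 0.45},{"travel": [0,0,0],"yaw": 0,"claw": 0.45}]' --force 20

```text
t: 12.5
ee_pos: [0.6037, 0.1216, 0.2363]
tcp_rot: [0.748, 0.663, 0.001, 0.0]
force: [-4.8, 4.3, 15.9]
grip_width: 0.0397
finger_force: 42.6
```

carry_out --commands '[{"travel": [0,0,0],"yaw": 0,"claw": 0.46},{"travel": [0,0,0],"yaw": 0,"claw": 0.46}]'

```text
t: 12.7
ee_pos: [0.6037, 0.1216, 0.2363]
tcp_rot: [0.748, 0.663, 0.001, 0.0]
force: [-4.6, 3.9, 14.8]
grip_width: 0.0397
finger_force: 42.6
```

carry_out --commands '[{"travel": [0,0,0],"yaw": 0,"claw": 0.468}]' --force 20

```text
t: 12.8
ee_pos: [0.6037, 0.1215, 0.2362]
tcp_rot: [0.748, 0.663, 0.001, 0.0]
force: [-4.2, 3.7, 13.9]
grip_width: 0.04
finger_force: 21.7
```

carry_out --commands '[{"travel": [0,0,0],"yaw": 0,"claw": 0.474}]' --force 20

```text
t: 12.9
ee_pos: [0.6039, 0.1213, 0.236]
tcp_rot: [0.748, 0.663, 0.001, 0.0]
force: [-2.0, 0.6, 10.0]
grip_width: 0.0406
finger_force: 8.2
```

carry_out --commands '[{"travel": [-0.3,0,0],"yaw": 0,"claw": 0.474},{"travel": [0,0,0],"yaw": 0,"claw": 0.474}]'

```text
t: 13.1
ee_pos: [0.6036, 0.118, 0.2356]
tcp_rot: [0.748, 0.663, 0.001, 0.0]
force: [-0.6, 0.3, 7.6]
grip_width: 0.0406
finger_force: 8.2
```

carry_out --commands '[{"travel": [-0.3,0,0],"yaw": 0,"claw": 0.474},{"travel": [0,0,0],"yaw": 0,"claw": 0.474}]'

```text
t: 13.3
ee_pos: [0.6032, 0.1149, 0.2352]
tcp_rot: [0.749, 0.663, 0.001, 0.0]
force: [-0.6, 0.6, 5.6]
grip_width: 0.0405
finger_force: 8.4
```

```bash
python3 look.py pics/w9.png
python3 - <<'E'
import cv2,numpy as np
# mouth ellipse in the wrist picture (upright => centred differently)
for n in ("w8","w9"):
    f=cv2.imread(f"pics/{n}.png")[:,400:];h=cv2.cvtColor(f,cv2.COLOR_BGR2HSV);m=cv2.inRange(h,(15,100,60),(35,255,255))
    c=max(cv2.findContours(m,0,2)[0],key=cv2.contourArea);print(n,cv2.fitEllipse(c),cv2.boundingRect(c))
E
```

```text
[0.60323363 0.11499232 0.23520549] [-1.17202318  0.04568377  6.34540365] 0.040329031437158255 13.4
brass box 221 261 211 255 715
w8 ((196.93670654296875, 297.2574462890625), (128.9592742919922, 134.0491943359375), 0.5098035335540771) (132, 229, 131, 136)
w9 ((197.10845947265625, 299.3507080078125), (128.62156677246094, 153.28070068359375), 179.9588165283203) (131, 220, 133, 154)
```

carry_out --commands '[{"travel": [-0.3,0,0.1],"yaw": 0,"claw": 0.474},{"travel": [-0.3,0,0.1],"yaw": 0,"claw": 0.474},{"travel": [0,0,0],"yaw": 0,"claw": 0.474}]'

```text
t: 13.7
ee_pos: [0.6025, 0.1088, 0.2333]
tcp_rot: [0.749, 0.663, 0.0, 0.001]
force: [-1.6, 0.3, 7.6]
grip_width: 0.0405
finger_force: 8.6
```

carry_out --commands '[{"travel": [-0.3,0,0.1],"yaw": 0,"claw": 0.474},{"travel": [-0.3,0,0.1],"yaw": 0,"claw": 0.474},{"travel": [0,0,0],"yaw": 0,"claw": 0.474}]'

```text
t: 14.0
ee_pos: [0.6018, 0.1027, 0.2311]
tcp_rot: [0.749, 0.663, 0.0, 0.001]
force: [-0.8, -1.1, 5.0]
grip_width: 0.0404
finger_force: 8.3
```

```bash
python3 look.py pics/w10.png
```

```text
[0.60180192 0.10277596 0.23108144] [-0.47730617 -1.12952738  5.10999967] 0.040572251496670826 14.1
brass box 229 262 210 255 688
```

View pics/w10.png

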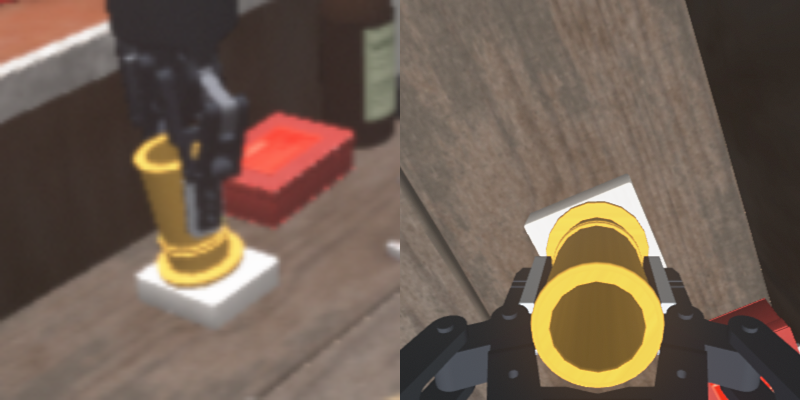

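It has turned most of the way: the socket leans about 10° and the foot is on the block. I'll continue the arc.

carry_out --commands '[{"travel": [-0.3,0,0.1],"yaw": 0,"claw": 0.474},{"travel": [-0.3,0,0.1],"yaw": 0,"claw": 0.474},{"travel": [0,0,0],"yaw": 0,"claw": 0.474}]'

```text
t: 14.4
ee_pos: [0.6009, 0.0966, 0.2286]
tcp_rot: [0.749, 0.663, -0.0, 0.0]
force: [-0.1, -1.7, 3.4]
grip_width: 0.0409
finger_force: 8.3
```

carry_out --commands '[{"travel": [-0.3,0,0.1],"yaw": 0,"claw": 0.474},{"travel": [0,0,0.1],"yaw": 0,"claw": 0.474},{"travel": [0,0,0],"yaw": 0,"claw": 0.474}]'

```text
t: 14.7
ee_pos: [0.6005, 0.0936, 0.2269]
tcp_rot: [0.749, 0.663, -0.0, 0.0]
force: [-0.2, -3.5, 7.2]
grip_width: 0.0403
finger_force: 8.4
```

```bash
cat > m.py <<'E'
from arb import *
i=eyes.camera_info("wrist");f=eyes.capture("wrist")[:,:,::-1];h=cv2.cvtColor(f,cv2.COLOR_BGR2HSV)
m=cv2.inRange(h,(15,100,60),(35,255,255));m[:,:200]=0;m[:,450:]=0
s=r.read_state();print(s["ee_pos"],s["force"],s["grip_width"])
C,H=cv2.findContours(m,cv2.RETR_CCOMP,2)
c=max(C,key=cv2.contourArea);x,y,w,hh=cv2.boundingRect(c);print("brass box",x,y,x+w,y+hh)
# foot far-left rim (top of picture) and mouth's lower rim, cast on their planes if upright
p=c[c[:,0,1].argmin(),0];q=c[c[:,0,1].argmax(),0]
print("foot rim point",plane("wrist",p,.026,i),"mouth rim",plane("wrist",q,.105,i))
F=plane("wrist",p,.026,i)-.028*L;M=plane("wrist",q,.105,i)+.020*L;print("foot ctr",F,"mouth ctr",M,"lean L",np.degrees((M-F)@L/.079))
m2=(f.min(2)>185).astype(np.uint8);m2[260:]=0
for c in C[:0]: pass
for c in cv2.findContours(m2,0,2)[0]:
    if cv2.contourArea(c)>100:
        for v in cv2.approxPolyDP(c,3,True)[:,0]: print("white",v,plane("wrist",v,.02,i)[:2])
E
python3 m.py
```

```text
[0.60046903 0.09363435 0.22691985] [-0.2097843  -3.16738798  6.68463031] 0.04058696814310839
brass box 250 188 385 395
foot rim point [0.59928438 0.12619609 0.026     ] mouth rim [0.59802917 0.07944862 0.105     ]
foot ctr [0.59593244 0.09839745 0.026     ] mouth ctr [0.60042342 0.09930479 0.105     ] lean L 1.043248174457763
white [390 259] [0.638565   0.07799283]
white [352 167] [0.62238509 0.1326469 ]
white [242 213] [0.56253817 0.11485516]
white [264 255] [0.56983357 0.08892846]
white [269 255] [0.57256577 0.08859307]
white [264 232] [0.57219197 0.10261007]
white [276 204] [0.58114827 0.11766765]
white [305 187] [0.59743726 0.1250531 ]
white [332 188] [0.61116663 0.12282616]
white [354 200] [0.62183797 0.11491309]
white [366 217] [0.62731181 0.10461513]
white [370 237] [0.62856395 0.09271053]
white [365 255] [0.62503398 0.0821523 ]
white [  0 143] [0.45113638 0.16589399]
white [  0 170] [0.44548763 0.15276038]
white [ 18 166] [0.45534206 0.1536453 ]
white [ 34 172] [0.46215393 0.1496648 ]
white [ 50 170] [0.47058218 0.14968408]
white [ 48 150] [0.473341   0.15965509]
white [ 35 146] [0.46769717 0.16236257]
white [ 17 149] [0.45827056 0.16200736]
```

carry_out --commands '[{"travel": [0,0,-0.1],"yaw": 0,"claw": 0.474},{"travel": [0,0,0],"yaw": 0,"claw": 0.48},{"travel": [0,0,0],"yaw": 0,"claw": 0.485},{"travel": [0,0,0],"yaw": 0,"claw": 0.49},{"travel": [0,0,0],"yaw": 0,"claw": 0.5},{"travel": [0,0,0],"yaw": 0,"claw": 0.52},{"travel": [0,0,0],"yaw": 0,"claw": 0.54}]'

```text
t: 15.45
ee_pos: [0.6004, 0.0941, 0.2277]
tcp_rot: [0.749, 0.663, -0.0, -0.0]
force: [-0.5, 0.1, -0.1]
grip_width: 0.0462
finger_force: 0.0
```

```bash
python3 m.py | grep -v "white \[ *[0-9][0-9]\? "
```

```text
[0.600417   0.09409023 0.22766355] [-0.43551964 -0.59868105  0.56786578] 0.04592637818638579
brass box 250 189 382 395
foot rim point [0.59754115 0.12633123 0.026     ] mouth rim [0.59785009 0.07928974 0.105     ]
foot ctr [0.59418921 0.09853259 0.026     ] mouth ctr [0.60024433 0.09914592 0.105     ] lean L 0.9673497974397667
white [288 194] [0.58796139 0.12282579]
white [243 213] [0.56272323 0.11520967]
white [267 259] [0.57077689 0.08659696]
white [271 259] [0.57298125 0.08632813]
white [264 240] [0.57109547 0.09828348]
white [266 221] [0.5740532  0.10920459]
white [274 206] [0.57966502 0.11712994]
white [298 190] [0.59342748 0.12436059]
white [326 187] [0.60801387 0.12422193]
white [354 201] [0.62170531 0.11481774]
white [365 217] [0.62672677 0.10510266]
white [369 233] [0.62815334 0.09553237]
white [362 259] [0.62313205 0.08021211]
white [390 259] [0.63856367 0.07833019]
white [352 168] [0.6222487  0.13265599]
```

carry_out --commands '[{"travel": [0,0,0],"yaw": 0,"claw": 0.65},{"travel": [0,0,0],"yaw": 0,"claw": 0.75},{"travel": [0,0,0],"yaw": 0,"claw": 0.75},{"travel": [0,0,-1.0],"yaw": 0,"claw": 0.75},{"travel": [0,0,-2.5],"yaw": 0,"claw": 0.75},{"travel": [0,0,-3.0],"yaw": 0,"claw": 0.75},{"travel": [0,0,-3.0],"yaw": 0,"claw": 0.75},{"travel": [0,0,-3.0],"yaw": 0,"claw": 0.75},{"travel": [0,0,0],"yaw": 0,"claw": 0.75},{"travel": [0,0,0],"yaw": 0,"claw": 0.75},{"travel": [0,0,0],"yaw": 0,"claw": 0.75}]'

```text
t: 16.6
ee_pos: [0.6002, 0.0941, 0.3521]
tcp_rot: [0.749, 0.663, -0.0, -0.0]
force: [0.1, 0.2, -0.4]
grip_width: 0.0644
finger_force: 0.0
```

```bash
python3 m.py | grep -v "white \[ *[0-9][0-9]\? "
python3 - <<'E'
from arb import *
i=eyes.camera_info("wrist");f=eyes.capture("wrist")[:,:,::-1];h=cv2.cvtColor(f,cv2.COLOR_BGR2HSV)
m=cv2.inRange(h,(15,100,60),(35,255,255));m[:,:200]=0;m[:,450:]=0
C,H=cv2.findContours(m,cv2.RETR_CCOMP,2)
for c in C:
    if cv2.contourArea(c)>300: e=cv2.fitEllipse(c);print(cv2.contourArea(c),e,plane("wrist",e[0],.105,i))
E
```

```text
[0.60019499 0.09408009 0.35177459] [ 0.48473659  0.51362439 -0.4852696 ] 0.06416208731619057
brass box 284 144 351 239
foot rim point [0.59790022 0.12571514 0.026     ] mouth rim [0.59642998 0.07734485 0.105     ]
foot ctr [0.59454828 0.0979165  0.026     ] mouth ctr [0.59882423 0.09720102 0.105     ] lean L -0.14392506522163961
white [298 149] [0.58614008 0.12171748]
white [272 160] [0.56263467 0.11495885]
white [287 193] [0.57099757 0.0838498 ]
white [286 164] [0.57405378 0.11002115]
white [336 132] [0.6197162  0.13211406]
white [313 142] [0.59955124 0.12610432]
white [333 146] [0.61596554 0.12067534]
white [347 161] [0.62653416 0.10629638]
white [350 176] [0.62787947 0.0926663 ]
white [345 190] [0.62232471 0.08042134]
white [351 202] [0.6265755  0.06854803]
white [365 193] [0.63966092 0.07549842]
white [341 134] [0.62370623 0.12994742]
white [155 133] [0.468988   0.14963336]
white [155 121] [0.47165387 0.15928782]
white [465   0] [0.72551613 0.21798619]
white [527 259] [ 0.78681833 -0.00870142]
white [548 259] [ 0.80654271 -0.0110962 ]
white [494   0] [0.74700547 0.21536181]
white [124  20] [0.46859505 0.23577823]
white [161  15] [0.49741302 0.23569798]
white [179   5] [0.51260304 0.24063427]
white [179   0] [0.5134259  0.24388765]
5046.0 ((317.41180419921875, 191.42994689941406), (65.02124786376953, 100.04542541503906), 179.9200439453125) [0.60118947 0.10965403 0.105     ]
```

The socket stands upright (lean about 0°) with its foot roughly 4 mm from the block's centre. The block hasn't shifted and the gripper is clear.

```bash
python3 -c "
from cell import ticket
print(ticket.finish_job())"
```

```text
the job is handed in; nothing more can be done
None
```

The job is handed in (no verdict came back): the keeper was swung clear, and the socket was drawn off the arbor and stood upright about 4 mm from the middle of the bench block, with the block unmoved.

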